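Dock the power brick past its spring catch

ROBOT

A 6-joint arm with a two-finger parallel gripper is mounted at the origin on a cart in front of the work surface, level with it; the furniture and walls round the work are solid. World frame = base frame: x ahead of the robot, y to its left, z up, the work surface at z = 0. Lengths are in m, angles in rad, forces in N, time in s.
With the tool pointing down it reaches from about 0.425 to 0.95 m from the base axis. Payload 14.7 kg.
Tool frame: the origin (TCP) lies on the centre line of the jaws, within the pads' length; the fingertips stand 11 mm ahead of it and the grasp point (between the pads) lies 8 mm behind it (arm.nose_length is the distance from the TCP to the fingertips, in m); z points along the fingers, y is the line along which they close (so a half turn about z gives the same grasp; the last joint's range is limited). The gripper opens to 85 mm and grips with 20 to 120 N. Pads are 22 mm wide; open, the fingers measure 114 mm over their backs; the gripper's body (76 mm by 85 mm) begins 54 mm behind the grasp point. The pads swing forward as they close: fully open they stand 13 mm farther back than shut.
Start: joints at [-1.243, 0.48, 1.596, -0, 1.065, -0.047], TCP at [0.238, -0.605, 0.242] pointing down, gripper open.
Joint ranges: [-2.75, 2.75], [-0.82, 2.05], [0.23, 2.67], [-1.56, 4.7], [0.09, 2.69], [-2.92, 2.92]. Speed limits (rad/s): [1.89, 1.89, 2.39, 3.01, 3.01, 3.01].

INTERFACE

Orientations are given as a rotation vector (axis times angle).
In Python, from rig import arm gives the robot as it stands. The module is installed in compiled form; this text tells all that it offers.
- The arm moves only by the tool send_rows, never from a script. Its arguments are lists of equal length, an entry for each row: "grip": the closure, from -1 (fully open) to 1 (shut); "delta_pos": the shift along the tool's x, y, z scaled (see below), a list of three; "yaw": the turn about the tool's z scaled (see below). A call has 1 to 5 rows; each row is the pose to reach, as a shift and turn from the pose commanded when the call began, along the tool's axes at that moment, turning the shorter way round; what a row does not reach only later rows make up. The controller multiplies each number of a shift by 0.5 m and each number of a turn by 180 degrees. A row lasts 1/8 s, in which the tool goes at most 62.5 mm and 10.7 degrees, less where a joint would pass 70% of its speed; a pose out of reach is approached as far as the arm can. A call with a number of a shift or a turn outside -1 to 1 is refused whole. A call with a gripper value outside its range is refused whole. The fingers move at their own pace and stop on an object; the grip force is fixed at half the most. Time passes only in rows, so rows that repeat a pose let the fingers close. It gives the time, the measured TCP pose, the force, the opening and the grip force at its end, in the units of the state.
- arm.sense(): the state, without advancing time (a new reading comes with each control period).
- arm.read_camera(name): name is "side" or "top" or "wrist"; returns (picture, depth): 400x640x3 uint8, red, green, blue; 400x640 float32, m along the optical axis (not along the pixel's ray), 0 where there is no reading.
- arm.get_calibration(name): a dict with "fx", "fy", "cx", "cy" (pixels), "k1" (the pictures are not rectified: a ray, as slopes to the right and down, at radius r is drawn at 1 + k1 r^2 times it, then the intrinsics apply), "R" (3x3) and "t" (3): a world point X has camera coordinates R X + t; the wrist camera has in their place "hand_eye" (4x4, takes a point from camera to tool coordinates, whose origin is the TCP and whose axes are the flange's). Camera axes: x right, y down, z forward; pixel columns grow to the right and rows downward; lengths in m; the calibration is good to about 2 mm. A picture is of the moment at which its call begins: read the wrist's pose just before it. get_calibration takes no time and is no camera call.
- arm.hand_in(): hands the job in; it is judged then, once.
The state is a dict: "time_s": time; "qpos": joint angles; "joint_velocities": joint speeds; "joint_torque": joint torques, N m; "ee_pos": TCP position; "orientation": TCP orientation; "contact_force": force on the tool from outside, world axes, zero at the start; "moment": the same for the moment, N m; "width": finger opening in m; "grasp_force": force on a finger pad.
Only numpy, scipy, OpenCV 4.12 (cv2) and the standard library are available. Lean on these libraries where they do the work, as an engineer would, in place of code of your own. Each camera call takes 0.05 s, during which the arm holds its last target. There are 200 camera calls.

TASK

Dock the black power brick without gripping or lifting anything: with the fingertips press down the sprung steel tongue in the channel behind the brick so that the two locking pins sink, and keep it down while you gently push the brick along the channel, over the pins and up to the end stop. Then take the fingers away, so that the pins spring up behind the brick and lock it in. Leave the things standing round the cradle where they are.

Things in the scene. Friction and masses are not known exactly. Their poses are not given: they have to be found in the camera images.
- dock: Grey docking cradle fixed to the table, 130 mm wide (x), 363 mm long (y, from -146.5 to +216.5 mm, the open entry end). Origin: at table height, midway between the two pins; z up. The brick is pushed along -y. Deck at z = 26 mm, with a slot 50 mm wide down its middle (x = +-25 mm). Side guides: inner faces x = +-41.5 mm, outer +-47 mm, up to z = 40 mm, full length.
- catch (a joint): Spring catch in the dock, one steel piece (tongue and two pins). Value: how far it is pressed straight down, m; 0 = up, 0.011 = fully down at a hard stop. Net spring force 1 N up, 2 N fully down; pressing anywhere on the tongue works. The pins have no ramp: the brick cannot sink them itself, but keeps them down while over them; they rise when it has passed and the tongue is let go.
- power_brick: Loose black box-shaped power brick, 0.5 to 0.7 kg, in the channel with 1.5 mm play each side, axes parallel to the dock's. 80 mm wide (x), 34 mm high, 128 mm long; origin on its underside: nose at y = -58 mm, flat tail at +70 mm. A thin 15 mm cord stub leaves the nose. Starts with its nose 10 to 40 mm short of the pins' centre line. At the stop its origin is at dock y = -76.5 mm.
- load_cell: Bystander: white metal block load cell with a round hole, 25 x 62 x 63 mm high, standing loose beside the dock on its +x side; origin under its centre.
- tape_measure: Bystander: black tape measure with yellow disc, 37 x 72 x 64 mm high, standing loose beside the dock on its +x side; origin under its centre.
- gland_0: Bystander: black plastic cable gland, 26 x 30 x 31 mm high, standing loose beside the dock on its -x side (nearest the robot); origin under its centre.
- dock_stop (a point): Centre of the end stop's face toward the brick, at deck height (dock frame 0, -134.5, 26 mm). The stop is two posts up to z = 48 mm (22 mm above the deck) with a 24 mm gap between them for the brick's cord stub. Axes as the dock's.
- tongue_end (a point): Middle of the tongue's top at its entry end; moves with the catch. Flat steel tongue 48 mm wide in the slot, dock y = -10 to +212 mm, dark ribs across its entry half. Its top is at z = 23 mm when up (3 mm under the deck), 12 mm when fully down. Axes as the dock's.
- pins (a point): Midway between the tops of the catch's two upright pins, 8 mm in diameter, at dock x = +-32.5 mm, y = 0; moves with the catch. Tops at z = 35 mm when up (9 mm over the deck, blocking the brick), 24 mm when fully down (2 mm under the deck).
- brick_tail (a point): Centre of the brick's flat tail face (80 x 34 mm), the face to push on; 17 mm above the brick's underside. With the brick at the stop it is at dock y = -6.5 mm, 2.5 mm clear of the pins. Axes as the brick's.
Not all that is in view belongs to the job. Of the things shaped like the power_brick, the black one is meant.

How it is judged:
By the outcome, as a careful person would: the job done as asked, in the order asked, and still so for the second after the job is handed in, with the robot touching nothing.
It also fails if it takes over 35 s, if anything falls off the work surface, if the arm or the gripper's body presses on something with over 40 N, if the wrist force passes 120 N, or if a joint passes its speed limit or range.

## Working session

There is one attempt and no reset: what is moved stays moved. The work goes in short steps, Python scripts to look and compute and a tool call to move; the robot and the scene stay as the last step left them, time stands still between calls to the robot, and variables do not carry over. Pictures are saved under pics/ and viewed, at most 10 in all, crops included, and the job is handed in when it is done.

Besides the shell and the picture viewer there is one more tool, called after "Request:" as name(argument=value, ...) on one line, values as JSON. send_rows: Moves the arm, as the interface text tells. Shifts and turns lie within -1 to 1; 1 stands for 0.5 m of shift or 180 degrees of turn. Its arguments: {"type":"object","properties":{"grip":{"type":"array","items":{"type":"number"}},"delta_pos":{"type":"array","items":{"type":"array","items":{"type":"number"}}},"yaw":{"type":"array","items":{"type":"number"}}},"required":["grip","delta_pos","yaw"]}

```bash
mkdir -p pics
cat > h.py <<'E'
import numpy as np, cv2
from rig import arm
from scipy.spatial.transform import Rotation as Ro
def snap(name):
    s=arm.sense(); im,d=arm.read_camera(name); return s,im,d
def cam(name,s):
    c=arm.get_calibration(name)
    if 'hand_eye' in c:
        T=np.eye(4);T[:3,:3]=Ro.from_rotvec(s['orientation']).as_matrix();T[:3,3]=s['ee_pos']
        M=T@np.array(c['hand_eye']); return c,M[:3,:3],M[:3,3]
    R=np.array(c['R']);return c,R.T,-R.T@np.array(c['t'])
def rays(c,uv):
    K=np.array([[c['fx'],0,c['cx']],[0,c['fy'],c['cy']],[0,0,1.]])
    p=cv2.undistortPoints(np.array(uv,float).reshape(-1,1,2),K,np.array([c['k1'],0,0,0.]))[:,0]
    return np.c_[p,np.ones(len(p))]
def onplane(name,s,uv,z):
    c,R,o=cam(name,s); d=rays(c,uv)@R.T
    return o+d*((z-o[2])/d[:,2])[:,None]
def cloud(name,s,d):
    c,R,o=cam(name,s); h,w=d.shape
    uv=np.stack(np.meshgrid(np.arange(w),np.arange(h)),-1).reshape(-1,2)
    return (o+(rays(c,uv)*d.reshape(-1,1))@R.T).reshape(h,w,3)
E
python3 - <<'E'
from h import *
for n in ['top','side']:
    s,im,d=snap(n); cv2.imwrite(f'pics/{n}.png',im[...,::-1]); np.savez(f'{n}.npz',im=im,d=d)
    c,R,o=cam(n,s); print(n,o,R[:,2],c['fx'],(d>0).mean())
print(s)
E
```

```text
top [ 0.47348578 -0.04606041  1.06422017] [ 0.05695679  0.00651418 -0.99835539] 445.6643364568385 0.99574609375
side [ 0.40584775 -0.71801231  0.73077874] [ 0.15153285  0.70889727 -0.68884139] 403.10312251256323 0.996
{'time_s': 0.05, 'qpos': array([-1.24262267e+00,  4.80808343e-01,  1.59686397e+00, -4.14227387e-08,
        1.06509744e+00, -4.65814572e-02]), 'joint_velocities': array([-0.00168105, -0.00153672, -0.00220916,  0.00057706, -0.00116408,
       -0.00213149]), 'joint_torque': array([-4.75083270e-04, -9.53122973e+01, -4.31499588e+01, -7.85485759e-05,
        5.14447820e-03,  8.91475361e-05]), 'ee_pos': array([ 0.23783331, -0.6045048 ,  0.24169132]), 'orientation': array([-3.08545756e+00, -5.85008218e-01,  2.59431387e-04]), 'contact_force': array([-0.34503342, -0.4358175 ,  0.06464572]), 'moment': array([-0.04609831, -0.05877697,  0.03603743]), 'grasp_force': 0.0, 'width': 0.085612884774673}
```

View pics/top.png

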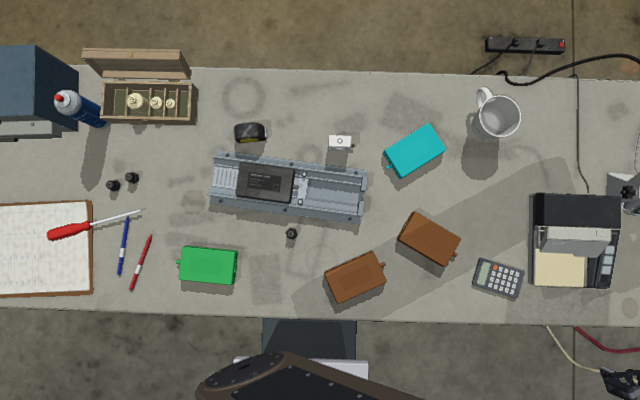

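View pics/side.png

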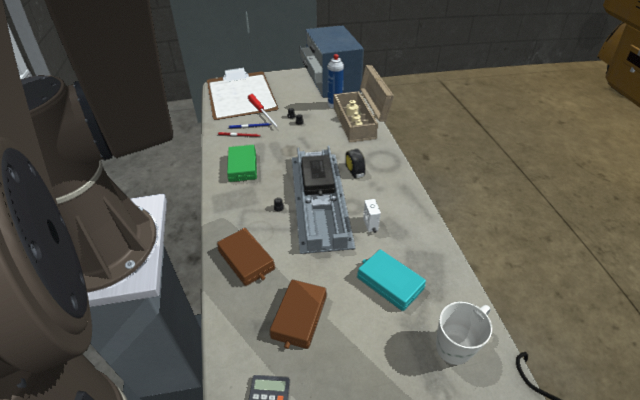

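The top view shows the black brick at px (267,183) in the grey dock, which runs from (210,180) to (365,195). The entry is on the left (world +y) and the stop on the right. The tape measure (250,131) and load cell (340,141) are on the far side, and the gland (292,233) is on the near side.

Candidates for the brick: black (267,183), green (208,265), brown (355,277) and (429,238), cyan (414,151). I choose the black one in the channel, and will check it in a close crop.

Run:
```python
from h import *
s=arm.sense(); z=np.load('top.npz'); im,d=z['im'],z['d']
P=cloud('top',s,d)
for nm,lo,hi,x0,x1,y0,y1 in [('brick',.052,.068,230,300,155,210),('dock',.018,.075,205,372,150,222),('guides',.034,.048,205,372,150,222)]:
    m=np.zeros(d.shape,bool); m[y0:y1,x0:x1]=True
    m&=(P[...,2]>lo)&(P[...,2]<hi)
    n,l,st,_=cv2.connectedComponentsWithStats(m.astype('uint8'),connectivity=8)
    if nm!='guides': m=l==1+st[1:,4].argmax()
    q=P[m]; r=cv2.minAreaRect((q[:,:2]*1000).astype('float32'))
    print(nm,m.sum(),r,np.median(q[:,2]),'\n',cv2.boxPoints(r).round(1).tolist())
c=cv2.resize(im[140:230,195:380],None,fx=4,fy=4,interpolation=cv2.INTER_CUBIC)
cv2.imwrite('pics/crop.png',c[...,::-1])
```

```text
brick 1883 ((568.620361328125, 92.72084045410156), (126.52200317382812, 77.81876373291016), 83.84903717041016) 0.060362268371487726 
 [[523.2000122070312, 34.0], [600.5, 25.700000762939453], [614.0999755859375, 151.39999389648438], [536.7000122070312, 159.8000030517578]]
dock 5117 ((563.7445678710938, 43.00120544433594), (363.12579345703125, 94.71587371826172), 83.77149200439453) 0.03994055125969753 
 [[497.0, -132.39999389648438], [591.0999755859375, -142.60000610351562], [630.5, 218.39999389648438], [536.4000244140625, 228.60000610351562]]
guides 964 ((563.8128662109375, 42.86949157714844), (362.84228515625, 94.72530364990234), 83.8076171875) 0.040501321031017445 
 [[497.20001220703125, -132.39999389648438], [591.2999877929688, -142.60000610351562], [630.5, 218.10000610351562], [536.2999877929688, 228.3000030517578]]
```

View pics/crop.png

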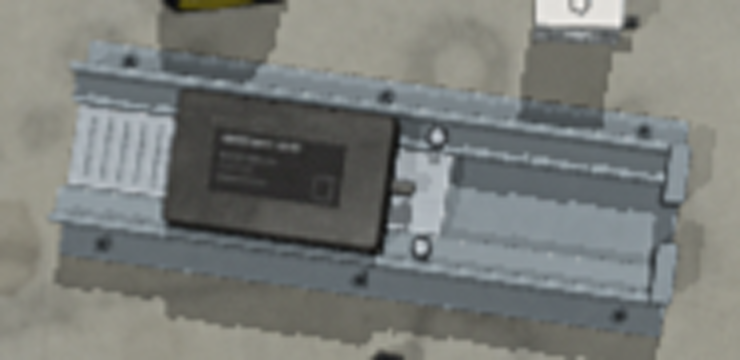

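The crop confirms the black brick in the channel. The ribbed tongue lies behind it on the left, the two pins stand just ahead of its nose at crop px (437,135) and (421,247), and the stop is at the right. Dock yaw is about -6.2°, its origin is at about (0.560, 0.008), and the brick's tail is at dock y ≈ 149 mm.

```bash
cat >> h.py <<'E'
th=np.radians(-6.22); O=np.array([.560,.0081]); A=np.array([[np.cos(th),-np.sin(th)],[np.sin(th),np.cos(th)]])
def plan(dx,dy,z):
    s=arm.sense(); R=Ro.from_rotvec(s['orientation']).as_matrix(); p=s['ee_pos']
    t=np.r_[O+A@[dx,dy],z]; y=R[:2,1]; a=np.angle(np.exp(1j*(th-np.arctan2(y[1],y[0]))))
    print('t',s['time_s'],'dock xy',(A.T@(p[:2]-O)*1000).round(1),'z',p[2].round(4),'F dock',(A.T@s['contact_force'][:2]).round(1),s['contact_force'][2].round(1),'w',s['width'])
    print('shift',(R.T@(t-p)/.5).round(4),'yaw',(-a/np.pi).round(4),'tool axes in dock',(np.array([A.T@R[:2,0],A.T@R[:2,1]])).round(3).tolist())
E
python3 -c "
from h import *
plan(0,.182,.20)"
```

```text
t 0.1 dock xy [-253.9 -643.9] z 0.2418 F dock [ 0.4 -0.6] -0.4 w 0.08531748202484105
shift [ 1.2172 -1.2266  0.0849] yaw -0.3462 tool axes in dock [[0.885, 0.465], [0.465, -0.885]]
```

Request:
send_rows(grip=[1,1,1,1,1], delta_pos=[[0.06,-0.06,0],[0.14,-0.14,0],[0.22,-0.22,0],[0.3,-0.3,0],[0.38,-0.38,0]], yaw=[0,-0.04,-0.08,-0.12,-0.16])

```text
time_s: 0.72
ee_pos: [0.3455, -0.3567, 0.2422]
orientation: [-2.841, -1.34, -0.0]
contact_force: [0.5, -1.6, 0.3]
width: 0.0003
grasp_force: 0.0
```

```bash
python3 -c "
from h import *
plan(0,.182,.20)"
```

```text
t 0.725 dock xy [-173.7 -385.9] z 0.2422 F dock [ 0.7 -1.6] 0.3 w 0.0003245418146923839
shift [ 1.1401 -0.3331  0.0845] yaw -0.1849 tool axes in dock [[0.549, 0.836], [0.836, -0.549]]
```

Request:
send_rows(grip=[1,1,1,1,1], delta_pos=[[0.11,-0.03,0],[0.22,-0.06,0],[0.33,-0.09,0],[0.44,-0.12,0],[0.55,-0.15,0]], yaw=[-0.04,-0.08,-0.12,-0.16,-0.18])

```text
time_s: 1.35
ee_pos: [0.4637, -0.0973, 0.2423]
orientation: [2.356, 2.079, 0.0]
contact_force: [0.8, -1.4, 1.0]
width: -0.0001
grasp_force: 0.0
```

```bash
python3 -c "
from h import *
plan(0,.182,.20)"
```

```text
t 1.35 dock xy [ -84.3 -115.2] z 0.2423 F dock [ 0.9 -1.3] 1.0 w -0.00010952525432450229
shift [0.597  0.1589 0.0846] yaw -0.0052 tool axes in dock [[0.016, 1.0], [1.0, -0.016]]
```

Tool x is now along dock +y and tool y along dock +x.

Request:
send_rows(grip=[1,1,1,1,1], delta_pos=[[0.11,0.03,0],[0.23,0.06,0],[0.35,0.09,0.02],[0.47,0.12,0.05],[0.58,0.155,0.09]], yaw=[-0.005,-0.005,-0.005,-0.005,-0.005])

```text
time_s: 1.98
ee_pos: [0.5777, 0.181, 0.197]
orientation: [2.342, 2.094, 0.001]
contact_force: [1.8, -0.6, -0.0]
width: -0.0001
grasp_force: 0.0
```

Request:
send_rows(grip=[1,1], delta_pos=[[0.01,0.003,0],[0.01,0.003,0]], yaw=[0,0])

```text
time_s: 2.22
ee_pos: [0.5788, 0.1836, 0.1968]
orientation: [-2.341, -2.094, 0.002]
contact_force: [0.2, -0.6, 1.5]
width: -0.0001
grasp_force: 0.0
```

Run:
```python
from h import *
plan(0,.182,.08)
for n in ['wrist']:
    s,im,d=snap(n); cv2.imwrite(f'pics/{n}1.png',im[...,::-1]); np.savez(f'{n}1.npz',im=im,d=d,p=s['ee_pos'],o=s['orientation'])
```

```text
t 2.225 dock xy [ -0.4 176.5] z 0.1968 F dock [ 0.3 -0.5] 1.5 w -5.7640724842931333e-05
shift [0.0111 0.001  0.2337] yaw -0.0008 tool axes in dock [[0.003, 1.0], [1.0, -0.003]]
```

View pics/wrist1.png

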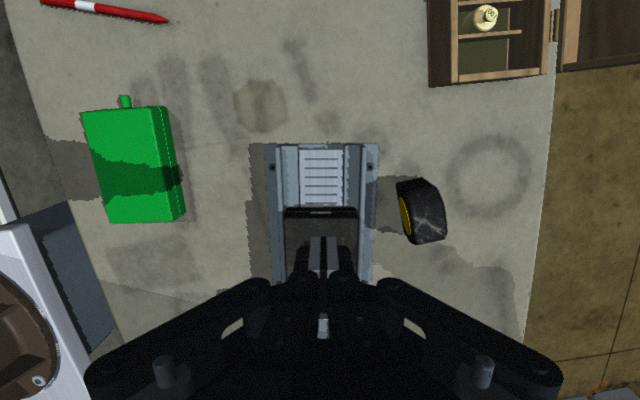

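The wrist view shows the shut fingers at (322,250), lined up with the slot. The ribbed tongue is at (320,180), the brick's tail edge at y≈210, and the tape measure at (420,210). I'll check from depth that the gripper's linkages stay clear of the tape and the brick.

Run:
```python
from h import *
z=np.load('wrist1.npz'); s={'ee_pos':z['p'],'orientation':z['o']}
P=cloud('wrist',s,z['d']); d=z['d']>0
Q=P-np.r_[O,0]; dx,dy=(Q[...,:2]@A)[...,0]*1000,(Q[...,:2]@A)[...,1]*1000
h=(P[...,2]-(s['ee_pos'][2]-.011))*1000   # height above fingertips
m=d&(P[...,2]>.12)&(abs(dx)<150)&(abs(dy-176)<150)
for lo in range(-90,90,15):
    k=m&(dx>=lo)&(dx<lo+15)
    if k.sum()>5: print(lo,k.sum(),'min h',np.percentile(h[k],1).round(0),'dy',np.percentile(dy[k]-176.5,[1,99]).round(0))
k=m&(h<45); print('fingers below 45: dx',np.percentile(dx[k],[1,99]),'dy',np.percentile(dy[k]-176.5,[1,99]),h[k].min())
t=d&(abs(P[...,2]-.06)<.004)&(abs(dx)<30)&(dy>60)&(dy<200); print('tail',np.percentile(dy[t],[95,99]))
k=d&(P[...,2]<.09)&(P[...,2]>.05)&(dx>50)&(dx<140)&(dy>40)&(dy<200);print('tape dx',np.percentile(dx[k],[1,99]),dy[k].min(),dy[k].max())
t=d&(abs(dx)<20)&(dy>165)&(dy<205)&(P[...,2]<.05);print('tongue z',np.median(P[...,2][t]))
```

```text
-75 160 min h 82.0 dy [10. 13.]
-60 4149 min h 67.0 dy [ 4. 14.]
-45 6287 min h 50.0 dy [-8. 13.]
-30 4321 min h 43.0 dy [-8. 20.]
-15 7790 min h 8.0 dy [-8. 20.]
0 7776 min h 8.0 dy [-8. 20.]
15 4168 min h 43.0 dy [-8. 20.]
30 6236 min h 51.0 dy [-9. 12.]
45 3971 min h 68.0 dy [ 3. 14.]
60 41 min h 83.0 dy [10. 12.]
fingers below 45: dx [-20.9964457   20.06458949] dy [-9.194537   13.35128498] 1.843266953765993
tail [146.958192   147.73893942]
tape dx [ 85.80201908 124.65926863] 114.21273328090953 173.03944893452197
tongue z 0.021923214336467767
```

Everything clears: the linkages are at least 62 mm up where |x| > 30 mm, and the tape starts at x = 86 mm. Descending behind the tail.

Request:
send_rows(grip=[1,1,1,1,1], delta_pos=[[0.009,0.001,0.06],[0.009,0.001,0.14],[0.009,0.001,0.22],[0.009,0.001,0.28],[0.009,0.001,0.3]], yaw=[0,0,0,0,0])

```text
time_s: 2.9
ee_pos: [0.5793, 0.1863, 0.0464]
orientation: [-2.343, -2.091, 0.003]
contact_force: [0.2, 0.3, 0.1]
width: 0.0004
grasp_force: 0.0
```

```bash
python3 -c "
from h import *
plan(0,.180,.023)"
```

```text
t 2.9 dock xy [-1.000e-01  1.793e+02] z 0.0464 F dock [0.2 0.3] 0.1 w 0.0003979041491616777
shift [0.0015 0.0004 0.0469] yaw -0.0016 tool axes in dock [[0.005, 1.0], [1.0, -0.005]]
```

Press down slowly.

Request:
send_rows(grip=[1,1,1,1,1], delta_pos=[[0,0,0.012],[0,0,0.022],[0,0,0.032],[0,0,0.038],[0,0,0.042]], yaw=[0,0,0,0,0])

```text
time_s: 3.52
ee_pos: [0.5805, 0.188, 0.0264]
orientation: [2.342, 2.093, 0.001]
contact_force: [1.4, 0.3, 1.5]
width: 0.0001
grasp_force: 0.9
```

Request:
send_rows(grip=[1,1], delta_pos=[[0,0,0.003],[0,0,0.003]], yaw=[0,0])

```text
time_s: 3.78
ee_pos: [0.5803, 0.188, 0.0248]
orientation: [2.342, 2.094, 0.0]
contact_force: [0.5, 0.2, 1.2]
width: -0.0001
grasp_force: 0.9
```

Request:
send_rows(grip=[1,1,1], delta_pos=[[0,0,0.002],[0,0,0.004],[0,0,0.004]], yaw=[0,0,0])

```text
time_s: 4.15
ee_pos: [0.5803, 0.188, 0.0229]
orientation: [2.342, 2.093, 0.0]
contact_force: [1.0, 0.4, 4.0]
width: 0.0001
grasp_force: 2.3
```

Request:
send_rows(grip=[1,1], delta_pos=[[0,0,0.001],[0,0,0.002]], yaw=[0,0])

```text
time_s: 4.4
ee_pos: [0.5805, 0.188, 0.0224]
orientation: [2.342, 2.093, 0.001]
contact_force: [-1.9, 0.4, 16.7]
width: 0.0001
grasp_force: 8.6
```

The hard stop is felt at z ≈ 0.0225 (17 N), so the tongue is fully down. Easing slightly and starting the push.

Request:
send_rows(grip=[1,1,1,1,1], delta_pos=[[-0.006,0,-0.0005],[-0.014,0,-0.0005],[-0.022,0,-0.0005],[-0.03,0,-0.0005],[-0.038,0,-0.0005]], yaw=[0,0,0,0,0])

```text
time_s: 5.03
ee_pos: [0.5789, 0.1697, 0.0227]
orientation: [2.342, 2.093, 0.003]
contact_force: [0.7, 8.3, 9.9]
width: 0.0002
grasp_force: 5.1
```

Request:
send_rows(grip=[1,1,1,1,1], delta_pos=[[-0.008,0,0],[-0.016,0,0],[-0.024,0,0],[-0.032,0,0],[-0.04,0,0]], yaw=[0,0,0,0,0])

```text
time_s: 5.65
ee_pos: [0.5768, 0.1501, 0.0228]
orientation: [2.342, 2.093, 0.004]
contact_force: [1.7, 11.1, 9.9]
width: 0.0
grasp_force: 5.4
```

```bash
python3 -c "
from h import *
plan(0,.100,.0225)"
```

```text
t 5.65 dock xy [  1.4 143. ] z 0.0228 F dock [ 0.5 11.2] 9.9 w 1.941492046891841e-05
shift [-0.0861 -0.0024  0.0004] yaw -0.0012 tool axes in dock [[0.004, 1.0], [1.0, -0.004]]
```

Request:
send_rows(grip=[1,1,1,1,1], delta_pos=[[-0.008,-0.001,0],[-0.016,-0.002,0],[-0.024,-0.002,0],[-0.032,-0.002,0],[-0.04,-0.002,0]], yaw=[0,0,0,0,0])

```text
time_s: 6.28
ee_pos: [0.5738, 0.1303, 0.0228]
orientation: [2.342, 2.093, 0.004]
contact_force: [1.7, 11.5, 9.2]
width: -0.0002
grasp_force: 5.5
```

Run:
```python
from h import *
plan(0,.100,.0225)
s,im,d=snap('top')
P=cloud('top',s,d);Q=(P[...,:2]-O)@A*1000
k=(abs(P[...,2]-.06)<.006)&(abs(Q[...,0])<45)&(Q[...,1]<60)&(Q[...,1]>-140);print('nose',np.percentile(Q[...,1][k],[0,1,3]),k.sum())
```

```text
t 6.275 dock xy [  0.5 123. ] z 0.0228 F dock [ 0.5 11.6] 9.2 w -0.00022910485766571007
shift [-0.046  -0.0007  0.0006] yaw -0.0012 tool axes in dock [[0.004, 1.0], [1.0, -0.004]]
nose [-17.51386064 -16.51422351 -15.10242985] 1164
```

The nose is past the pins at about -17 mm with steady force. Continuing.

Request:
send_rows(grip=[1,1,1,1,1], delta_pos=[[-0.008,0,0],[-0.016,0,0],[-0.024,0,0],[-0.032,0,0],[-0.04,-0.001,0]], yaw=[0,0,0,0,0])

```text
time_s: 6.95
ee_pos: [0.5712, 0.1105, 0.0228]
orientation: [2.342, 2.093, 0.005]
contact_force: [2.8, 11.3, 10.0]
width: 0.0
grasp_force: 5.3
```

Request:
send_rows(grip=[1,1,1,1,1], delta_pos=[[-0.008,0,0],[-0.016,0,0],[-0.024,0,0],[-0.032,0,0],[-0.04,-0.001,0]], yaw=[0,0,0,0,0])

```text
time_s: 7.58
ee_pos: [0.5687, 0.0907, 0.0229]
orientation: [2.341, 2.093, 0.005]
contact_force: [4.3, 12.5, 10.6]
width: -0.0001
grasp_force: 5.2
```

Request:
send_rows(grip=[1,1,1,1,1], delta_pos=[[-0.008,0,0],[-0.016,0,0],[-0.024,0,0],[-0.032,0,0],[-0.04,-0.001,0]], yaw=[0,0,0,0,0])

```text
time_s: 8.2
ee_pos: [0.566, 0.0708, 0.0229]
orientation: [2.341, 2.092, 0.005]
contact_force: [3.2, 12.2, 10.7]
width: -0.0002
grasp_force: 5.4
```

```bash
python3 -c "
from h import *
plan(0,.020,.0225)"
```

```text
t 8.2 dock xy [-0.9 63. ] z 0.0229 F dock [ 1.9 12.4] 10.7 w -0.00015761226370112139
shift [-0.086   0.0021  0.0007] yaw -0.0012 tool axes in dock [[0.004, 1.0], [1.0, -0.004]]
```

Request:
send_rows(grip=[1,1,1,1,1], delta_pos=[[-0.008,0.001,0],[-0.016,0.001,0],[-0.024,0.002,0],[-0.032,0.002,0],[-0.04,0.002,0]], yaw=[0,0,0,0,0])

```text
time_s: 8.82
ee_pos: [0.5642, 0.0508, 0.0229]
orientation: [2.342, 2.093, 0.004]
contact_force: [1.8, 13.5, 13.4]
width: -0.0
grasp_force: 6.5
```

Request:
send_rows(grip=[1,1,1,1,1], delta_pos=[[-0.008,0,0],[-0.016,0,0],[-0.024,0,0],[-0.032,0,0],[-0.04,0,0]], yaw=[0,0,0,0,0])

```text
time_s: 9.45
ee_pos: [0.562, 0.0309, 0.0229]
orientation: [2.342, 2.093, 0.003]
contact_force: [1.7, 13.8, 14.2]
width: 0.0002
grasp_force: 6.8
```

Request:
send_rows(grip=[1,1,1,1,1], delta_pos=[[-0.005,0,0],[-0.01,0,0],[-0.015,0,0],[-0.019,0,0],[-0.022,0,0]], yaw=[0,0,0,0,0])

```text
time_s: 10.07
ee_pos: [0.5607, 0.02, 0.0229]
orientation: [2.342, 2.093, 0.003]
contact_force: [2.2, 13.5, 14.8]
width: -0.0002
grasp_force: 6.9
```

Run:
```python
from h import *
plan(0,.005,.0225)
s,im,d=snap('top')
P=cloud('top',s,d);Q=(P[...,:2]-O)@A*1000
k=(abs(P[...,2]-.06)<.006)&(abs(Q[...,0])<45)&(Q[...,1]<0)&(Q[...,1]>-150);print('nose',np.percentile(Q[...,1][k],[0,1,3]),k.sum())
```

```text
t 10.075 dock xy [-0.6 11.9] z 0.0229 F dock [ 0.7 13.6] 14.8 w -0.0001626292140227932
shift [-0.0139  0.0013  0.0007] yaw -0.0012 tool axes in dock [[0.004, 1.0], [1.0, -0.004]]
nose [-128.25314122 -127.53990087 -126.0666197 ] 894
```

About 6.5 mm to go, in small steps until the force rises at the stop.

Request:
send_rows(grip=[1,1,1,1,1], delta_pos=[[-0.002,0,0],[-0.004,0,0],[-0.006,0,0],[-0.008,0,0],[-0.01,0,0]], yaw=[0,0,0,0,0])

```text
time_s: 10.75
ee_pos: [0.5601, 0.0151, 0.0229]
orientation: [2.342, 2.093, 0.003]
contact_force: [3.0, 14.0, 14.8]
width: -0.0001
grasp_force: 6.9
```

Request:
send_rows(grip=[1,1], delta_pos=[[-0.001,0,0],[-0.002,0,0]], yaw=[0,0])

```text
time_s: 11.0
ee_pos: [0.5601, 0.0148, 0.0229]
orientation: [2.342, 2.093, 0.004]
contact_force: [2.5, 29.4, 13.3]
width: -0.0003
grasp_force: 6.6
```

```bash
python3 -c "
from h import *
plan(0,.005,.0225)"
```

```text
t 11.0 dock xy [-0.7  6.7] z 0.0229 F dock [-0.7 29.5] 13.3 w -0.0002525574276710412
shift [-0.0034  0.0013  0.0007] yaw -0.0012 tool axes in dock [[0.004, 1.0], [1.0, -0.004]]
```

The stop is reached: force jumped from 14 to 29 N and motion stopped. Back off 2 mm with the tongue still held, then lift straight up.

Request:
send_rows(grip=[1,1,1,1,1], delta_pos=[[0.002,0,0],[0.006,0,0],[0.008,0,0],[0.008,0,0],[0.008,0,-0.006]], yaw=[0,0,0,0,0])

```text
time_s: 11.62
ee_pos: [0.5596, 0.0169, 0.0252]
orientation: [2.342, 2.093, 0.0]
contact_force: [0.5, -0.5, 1.4]
width: 0.0002
grasp_force: 0.9
```

Request:
send_rows(grip=[1,1,1,1,1], delta_pos=[[0,0,-0.02],[0,0,-0.05],[0,0,-0.12],[0,0,-0.2],[0,0,-0.3]], yaw=[0,0,0,0,0])

```text
time_s: 12.25
ee_pos: [0.5586, 0.0173, 0.1767]
orientation: [-2.342, -2.093, 0.002]
contact_force: [1.3, -0.2, -0.4]
width: 0.0002
grasp_force: 0.0
```

Request:
send_rows(grip=[1,1,1,1,1], delta_pos=[[0.1,0,-0.02],[0.2,0,-0.02],[0.3,0,-0.02],[0.4,0,-0.02],[0.4,0,-0.02]], yaw=[0,0,0,0,0])

```text
time_s: 12.88
ee_pos: [0.5817, 0.2192, 0.1859]
orientation: [-2.339, -2.097, -0.002]
contact_force: [0.2, -0.1, 0.5]
width: -0.0001
grasp_force: 0.0
```

Run:
```python
from h import *
s,im,d=snap('top'); plan(0,.2,.2)
P=cloud('top',s,d);Q=(P[...,:2]-O)@A*1000
k=(abs(P[...,2]-.06)<.006)&(abs(Q[...,0])<45)&(Q[...,1]<60)&(Q[...,1]>-150);print('brick y',np.percentile(Q[...,1][k],[0,1,99,100]),k.sum())
a=cv2.resize(im[120:245,195:380],None,fx=4,fy=4,interpolation=cv2.INTER_CUBIC)
cv2.imwrite('pics/end.png',a[...,::-1])
```

```text
t 12.925 dock xy [ -1.4 210.4] z 0.1857 F dock [-0.9 -0.8] 0.2 w -3.025138293255315e-05
shift [-0.0208  0.0029 -0.0287] yaw -0.0003 tool axes in dock [[0.001, 1.0], [1.0, -0.001]]
brick y [-133.30518158 -131.78922708   -9.39654899   -7.99394064] 1881
```

View pics/end.png

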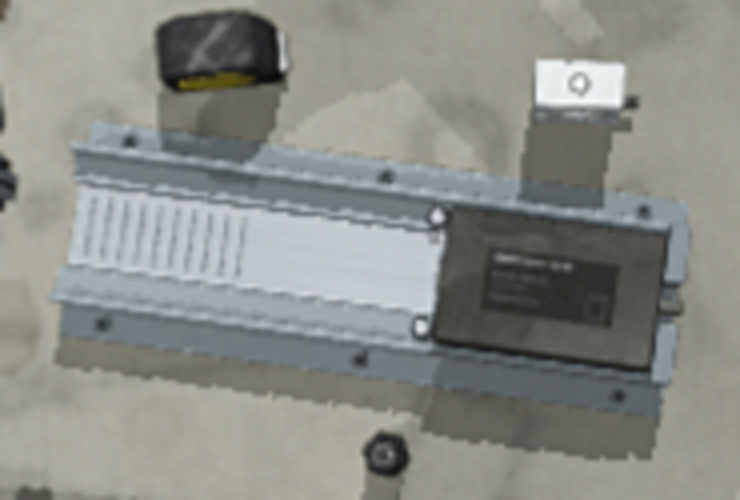

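The final view shows the brick against the end stop with its cord stub in the gap (672,305). Both pins are up behind the tail at (437,216) and (421,327), exactly where they stood before, and the bystanders are unmoved.

```bash
python3 -c "
from rig import arm
print(arm.hand_in())"
```

```text
the job is handed in; nothing more can be done
None
```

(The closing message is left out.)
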